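Fasten the filter cover with a push rivet

TASK

The dust filter's cover still misses the rivet in its one open corner hole. Take the push rivet whose centre pin stands up out of the rivet tray, seat it in the open hole with its pin still up and its head fully home on the cover, then press the pin in flush and let go. Press gently but firmly, never with more than 25 N on the cover, and leave the other things on the bench as they are.

Things in the scene. Friction and masses are not known exactly. Their poses are not given: they have to be found in the camera images.
- rivet_seat (a point): New push rivet, black plastic, 20 g, loose in one of the tray's three holes, the only one with a pin standing up. Point: centre of its round head's underside, z up the rivet. Head 26 mm across, 6 mm thick above this point. Below it the 12 mm shank runs 20 mm down, its last 4 mm tapering to 8 mm. Grasp it by the 10 mm pin, which stands 10.5 to 12 mm above the head at the start.
- pin_top (a point): Centre of the flat top of the rivet's pin, 10 mm diameter; at the start 16.5 to 18 mm above rivet_seat. When flush it is level with the head's top face, 6 mm above rivet_seat.
- pin (a joint): How far the pin is pushed into the rivet, m: 0 fully up (12 mm proud), 0.012 flush with the head (end stop). Stiff: it starts to slide at about 11 N, a little more when moved faster (0.6 N per 10 mm/s), and stays where it is left.
- cover: Aluminium cover of the grey filter box, 190 x 150 x 8 mm, level, its top 58 to 74 mm above the bench. Origin: on its top face at the centre of the one open hole, 13.5 mm diameter, right through, hollow below; z up, x along the long side. It reaches 40 mm to -x, 150 to +x, 35 to +y, 115 to -y. Other corners: fixed rivet heads 6 mm high (at 133,15; 133,-95; -20,-95 mm).
- gasket_edge (a point): A point on the foam gasket under the cover, straight below the open hole, 16 mm below the cover's top. The foam yields under a push: the cover first sinks level under some 4 N by 0 to 8 mm (not known beforehand, different each time) and stays down; once packed it is firm, about 12 N per mm, springing back. Only then does the pin start to slide.
- tray: Fixed wooden rivet tray, 70 (x) x 180 (y) x 30 mm high, origin at the centre of its underside. Three 15 mm through holes in a row along its y, at -60, 0 and +60 mm, each holding one part by its head.
- used: A spare used rivet in the tray with its pin already flush (head 26 mm across, 6 mm high, flat). Origin: centre of its head's underside. Leave it.
- plug: A solid domed plug in the tray (head 26 mm across, 9.5 mm high, no pin). Origin: centre of its head's underside. Leave it.
- buff: A small polishing wheel, 34 mm across, 16 mm high with its hub, lying on the bench. Origin: centre of its underside. Leave it.
- cup: Orange plastic cup, 66 mm across, 70 mm high, on the bench. Origin: centre of its underside. Leave it.
- jar: Glass jar, 56 mm across, 60 mm high, on the bench. Origin: centre of its underside. Leave it.
- brush: Bench brush lying on the bench. Leave it.
Things that resemble listed ones, but are neither listed nor needed, are in the scene too. What is shaped like the part that bears rivet_seat but green or yellow is not meant.

How it is judged (in metres and radians):
On the way, in this order (a step that is already met when the one before it is completed fails the run):
1. the rivet sits fully home in the open hole with its pin still up (pushed in less than 4 mm) (z of rivet_seat in the frame of cover between -0.003 and 0.0015 m and horizontal distance between rivet_seat and cover below 0.003 m and angle between rivet_seat's own z axis and vertical below 0.08 rad and value of joint pin below 0.004 m), for 0.2 s.
2. the pin is pushed in to within 1.5 mm of flush (value of joint pin above 0.0105 m), for 0.2 s.
At the end, for the whole second after the job is handed in: The rivet stays in the cover's open hole: head's underside within 1.5 mm of the cover's top face, within 3 mm of the hole's centre and upright to 0.08 rad, its pin within 1.5 mm of flush, and nothing touches it (z of rivet_seat in the frame of cover between -0.003 and 0.0015 m and horizontal distance between rivet_seat and cover below 0.003 m and angle between rivet_seat's own z axis and vertical below 0.08 rad and value of joint pin above 0.0105 m).
It fails at once if more than 25 N on the cover (contact force between anything else and cover above 25 N).
It fails at once if another thing shifted by more than 20 mm (distance of any of used, plug, buff, cup, jar, brush from where it was at the start of the episode above 0.02 m).
It also fails if it takes over 46 s, if anything falls off the work surface, if the arm or the gripper's body presses on something with over 40 N, if the wrist force passes 120 N, or if a joint passes its speed limit or range.

ROBOT

A 7-joint arm with a two-finger parallel gripper is mounted at the origin on the work surface. World frame = base frame: x ahead of the robot, y to its left, z up, the work surface at z = 0. Lengths are in mm, angles in rad, forces in N, time in s.
With the tool pointing down it reaches from about 400 to 875 mm from the base axis. Payload 4.4 kg.
Tool frame: the origin (TCP) lies at the very end of the fingers, on their centre line; the grasp point (between the pads) lies 19 mm behind it (ctrl.grip_depth is the distance from the TCP to the grasp point, in mm); z points along the fingers, x is the direction in which the jaws open and shut, and the axes are right-handed (so a half turn about z gives the same grasp; the last joint's range is limited). The gripper opens to 85 mm and grips with 20 to 120 N. Pads are 22 mm wide; open, the fingers measure 114 mm over their backs; the gripper's body (76 mm by 85 mm) begins 54 mm behind the grasp point. The pads swing forward as they close: fully open they stand 13 mm farther back than shut.
Start: joints at [1.074, 0.628, 0.038, 1.517, -0.027, 0.996, -0.02], TCP at [271.467, -590.613, 231.313] pointing down, gripper open.
Joint ranges: [-3.06, 3.06], [-0.37, 2.12], [-1.25, 1.32], [0.18, 2.47], [-1.1, 4.24], [0.23, 1.98], [-2.94, 2.94]. Speed limits (rad/s): [2.57, 2.57, 3.14, 3.14, 3.14, 3.14, 3.14].

INTERFACE

Orientations are given as [roll, pitch, yaw] about the fixed x, y, z axes, in that order (R = Rz(yaw) Ry(pitch) Rx(roll)).
In Python, from cell import ctrl gives the robot as it stands.
- The arm moves only by the shell command python3 -m creep 'ROWS'. ROWS is JSON, a list of rows, each an object with "hand": the opening, from 0 (shut) to 1 (fully open); "travel": the shift along the tool's x, y, z in cm, a list of three; "angular": the turn, a rotation vector about the tool's x, y, z in degrees, a list of three. In form: [{"hand": hand, "travel": [tx, ty, tz], "angular": [rx, ry, rz]}, ...]. A call has 1 to 20 rows; each row is the pose to reach, as a shift and turn from the pose measured when the call began, along the tool's axes at that moment; what a row does not reach only later rows make up. A row lasts 1/10 s, in which the tool goes at most 50 mm and 8.59 degrees, less where a joint would pass 70% of its speed; a pose out of reach is approached as far as the arm can. A call with a gripper value outside its range is refused whole. The fingers move at their own pace and stop on an object; the grip force is fixed at half the most. Time passes only in rows, so rows that repeat a pose let the fingers close. It gives the time, the measured TCP pose, the force and the opening at its end, in the units of the state.
- ctrl.read_state(): the state, without advancing time (a new reading comes with each control period).
- ctrl.get_image(name): name is "scene" or "top" or "wrist"; returns a dict with "frame" (384x512x3 uint8, red, green, blue), "fx", "fy", "cx", "cy" (pixels), "D" ([k1, k2, p1, p2, k3] as OpenCV has them; the pictures are not rectified), "origin" and "orientation" of the camera in the world. Camera axes: x right, y down, z forward; pixel columns grow to the right and rows downward; lengths in mm; the calibration is good to about 2 mm. A picture is of the moment at which its call begins. There is no depth.
- ctrl.finish_job(): hands the job in, once; it reports no verdict.
Trained networks look in the newest picture that a camera, given by its name, has taken for a name from the list of things; names that differ only in an ending like _2 or _b are one class to them, and where a whole thing is asked for, a point or a joint stands for the part that bears it (a point fixed in the world has none). Each returns a list of dicts, best first, with "confidence" (0 to 1); they miss things now and then, are a little off and sometimes report something else, mostly with a low value. They report only what shows in the picture. A call takes as long as a camera call. They do not tell look-alikes from the thing itself.
- ctrl.regions_of(camera, thing): "region" (384x512 bool, what is visible of it).
- ctrl.spot_point(camera, thing): "at" ([x, y, z] in mm, in world coordinates, good to about 4 mm: a listed point, or the origin of a listed thing).
The state is a dict: "clock": time; "qpos": joint angles; "qd": joint speeds; "tau": joint torques, N m; "eef_pos": TCP position; "tool_rot": TCP orientation; "force": force on the tool from outside, world axes, zero at the start; "torque": the same for the moment, N m; "width": finger opening in mm.
Only numpy, scipy, OpenCV 4.12 (cv2) and the standard library are available. Lean on these libraries where they do the work, as an engineer would, in place of code of your own. Each camera call takes 0.05 s, during which the arm holds its last target. There are 200 camera calls.

## Working session

There is one attempt and no reset: what is moved stays moved. The work goes in short steps, Python scripts to look and compute and a shell command to move; the robot and the scene stay as the last step left them, time stands still between calls to the robot, and variables do not carry over. Pictures are saved under pics/ and viewed, about 8 in all and at most 12, crops included, and the job is handed in when it is done.

```bash
mkdir -p pics; ls; cat > h.py <<'E'
import numpy as np, cv2
from scipy.spatial.transform import Rotation as R
from cell import ctrl
def rot(o):
    o=np.array(o,float)
    return o if o.shape==(3,3) else (R.from_quat(o).as_matrix() if o.size==4 else R.from_euler('xyz',o).as_matrix())
def K(c): return np.array([[c['fx'],0,c['cx']],[0,c['fy'],c['cy']],[0,0,1]],float)
def ray(c,uv):
    p=cv2.undistortPoints(np.array([[uv]],float),K(c),np.array(c['D'],float))[0,0]
    d=rot(c['orientation'])@[p[0],p[1],1]; return np.array(c['origin'],float),d/np.linalg.norm(d)
def onz(c,uv,z):
    o,d=ray(c,uv); return o+d*(z-o[2])/d[2]
def tri(rs):
    A=sum(np.eye(3)-np.outer(d,d) for o,d in rs); b=sum((np.eye(3)-np.outer(d,d))@o for o,d in rs)
    return np.linalg.solve(A,b)
def proj(c,p):
    Rm=rot(c['orientation']).T; t=-Rm@np.array(c['origin'],float)
    return cv2.projectPoints(np.array([p],float),cv2.Rodrigues(Rm)[0],t,K(c),np.array(c['D'],float))[0][0,0]
def save(im,n,s=1):
    cv2.imwrite('pics/'+n,cv2.resize(im[:,:,::-1],None,fx=s,fy=s,interpolation=cv2.INTER_CUBIC))
def tool(v,s=None):  # world mm vector -> travel cm
    s=s or ctrl.read_state(); return rot(s['tool_rot']).T@np.array(v,float)/10
E
python3 - <<'E'
from h import *
s=ctrl.read_state(); print(s)
ims=[]
for n in('scene','top'):
    c=ctrl.get_image(n); ims.append(c['frame']); print(n,c['origin'],c['orientation'],c['fx'])
    for t in('rivet_seat','pin_top','cover','tray','used','plug','cup','jar'):
        print(t,[(np.round(r['at']),round(r['confidence'],2)) for r in ctrl.spot_point(n,t)][:4])
save(np.vstack(ims),'a.png',.78)
E
```

```text
pics
{'clock': 0.0, 'qpos': array([ 1.07420258,  0.62933839,  0.03843431,  1.51835437, -0.02703452,
        0.99626457, -0.01999638]), 'qd': array([-1.25110503e-04,  1.97792807e-03,  3.99964637e-04,  1.97055011e-04,
        8.47544633e-04,  1.03169733e-03,  2.17828285e-05]), 'tau': array([ 2.53699091e-04, -5.63402796e+01,  1.22663498e+00, -1.93439466e+01,
        1.09919099e-02,  1.06327515e-02,  1.15682900e-05]), 'eef_pos': array([ 271.22221521, -590.04387982,  230.39829132]), 'tool_rot': array([-3.14158272e+00,  1.84741339e-03, -1.14001125e+00]), 'force': array([0.39443905, 0.40270084, 0.05612141]), 'torque': array([0.0751056 , 0.01951676, 0.00359433]), 'width': 85.63915021467228}
scene [1029.85593823 -121.94127426  808.00587678] [-2.54858604 -0.00707248  1.20284009] 370.95010963292606
rivet_seat [(array([575., 192.,  20.]), 0.66), (array([466., 222.,  28.]), 0.64), (array([469., 223.,  46.]), 0.63), (array([358., 166.,  22.]), 0.4)]
pin_top [(array([466., 221.,  50.]), 0.54)]
cover [(array([ 534., -165.,   64.]), 0.77), (array([467., 222.,  31.]), 0.28)]
tray [(array([470., 218.,   1.]), 0.55)]
used [(array([486., 277.,  28.]), 0.61)]
plug [(array([448., 163.,  31.]), 0.44)]
cup [(array([722., 134.,   1.]), 0.66)]
jar [(array([710.,  43.,  -3.]), 0.8)]
top [446.41323551  59.30770168 897.13066589] [-3.01393065 -0.01264401 -1.59457831] 444.5355085031781
rivet_seat [(array([359., 166.,  24.]), 0.7), (array([568., 194.,  22.]), 0.67), (array([463., 222.,  29.]), 0.57)]
pin_top [(array([577., 192.,  38.]), 0.58), (array([466., 226.,  45.]), 0.51), (array([363., 170.,  39.]), 0.49)]
cover [(array([ 538., -164.,   59.]), 0.78)]
tray [(array([468., 218.,   1.]), 0.62)]
used [(array([484., 279.,  24.]), 0.71)]
plug [(array([448., 165.,  30.]), 0.62), (array([ 534., -166.,   62.]), 0.2)]
cup [(array([725., 129.,  -0.]), 0.64), (array([463., 222.,  27.]), 0.29)]
jar [(array([716.,  43.,   2.]), 0.71)]
```

View pics/a.png

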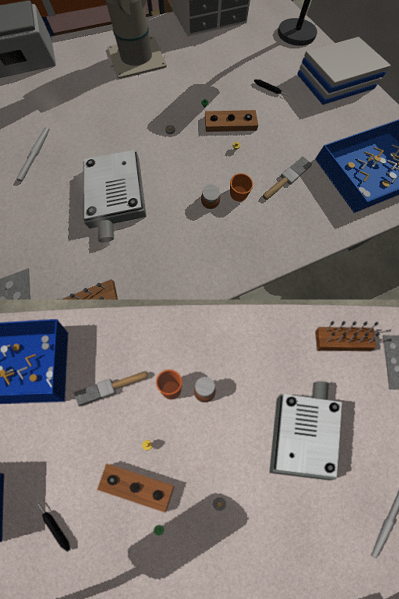

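Scene: the rivet with its pin is in the tray's middle hole, near (467, 222). The green and yellow look-alikes lie on the bench. The open hole is in the cover's near-left corner, about (536, -165). I'll go over the cover first for a wrist look, then on to the tray.

```bash
python3 -m creep '[{"hand":1,"travel":[-5,-7,-1],"angular":[0,0,-8]},{"hand":1,"travel":[-10,-14,-2],"angular":[0,0,-16]},{"hand":1,"travel":[-15,-21,-2],"angular":[0,0,-24]},{"hand":1,"travel":[-20,-29,-2],"angular":[0,0,-32]},{"hand":1,"travel":[-26,-37,-2],"angular":[0,0,-40]},{"hand":1,"travel":[-26,-37,-2],"angular":[0,0,-47]},{"hand":1,"travel":[-26,-37,-2],"angular":[0,0,-47]},{"hand":1,"travel":[-26,-37,-2],"angular":[0,0,-47]},{"hand":1,"travel":[-26,-37,-2],"angular":[0,0,-47]},{"hand":1,"travel":[-26,-37,-2],"angular":[0,0,-47]},{"hand":1,"travel":[-26,-37,-2],"angular":[0,0,-47]},{"hand":1,"travel":[-26,-37,-2],"angular":[0,0,-47]}]'
python3 - <<'E'
from h import *
c=ctrl.get_image('wrist'); print(c['origin'],c['orientation'],c['fx'])
print([(np.round(r['at'],1),round(r['confidence'],2),proj(c,r['at'])) for r in ctrl.spot_point('wrist','cover')])
save(c['frame'],'b.png',1)
E
```

```text
clock: 2.1
eef_pos: [498.3, -201.4, 251.2]
tool_rot: [3.14, 0.0, -0.321]
force: [0.2, -0.5, 0.2]
width: 85.5
[ 525.05715305 -122.18588535  393.12860505] [ 2.81175585e+00  4.73817284e-04 -3.21147449e-01] 276.5406353740416
[]
```

View pics/b.png

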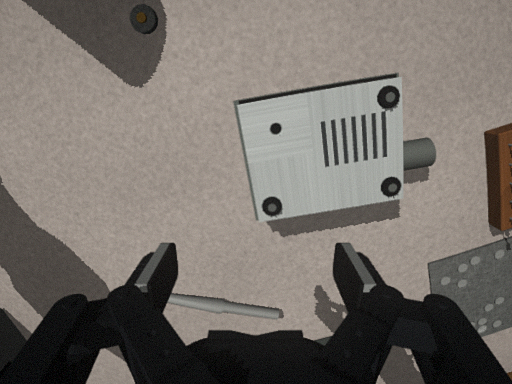

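```bash
python3 -m creep '[{"hand":1,"travel":[-2,-5,0],"angular":[0,0,0]},{"hand":1,"travel":[-4,-9.5,0],"angular":[0,0,0]},{"hand":1,"travel":[-6,-14,0],"angular":[0,0,0]},{"hand":1,"travel":[-8,-19,0],"angular":[0,0,0]},{"hand":1,"travel":[-10,-23.5,1],"angular":[0,0,0]},{"hand":1,"travel":[-12,-28,3],"angular":[0,0,0]},{"hand":1,"travel":[-14,-33,6],"angular":[0,0,0]},{"hand":1,"travel":[-16.3,-37,9],"angular":[0,0,0]},{"hand":1,"travel":[-16.3,-38,12],"angular":[0,0,0]},{"hand":1,"travel":[-16.3,-38,12],"angular":[0,0,0]},{"hand":1,"travel":[-16.3,-38,12],"angular":[0,0,0]}]'
cat >> h.py <<'E'
def blob(im,uv,r=14,k=0.5,lo=20):
    "centroid of the dark blob around uv"
    u,v=map(int,np.round(uv)); g=im[v-r:v+r+1,u-r:u+r+1].astype(int).max(2)
    m=(g<k*np.percentile(g,80)).astype(np.uint8); n,l,st,ce=cv2.connectedComponentsWithStats(m)
    i=1+np.argmin([np.hypot(*(ce[j]-r)) if st[j,4]>=lo else 99 for j in range(1,n)])
    return ce[i]+[u-r,v-r],st[i,4],st[i,2:4]
E
python3 - <<'E'
from h import *
c=ctrl.get_image('wrist'); t=ctrl.get_image('top'); s=ctrl.get_image('scene')
for th in('rivet_seat','pin_top','used','plug'):
    print(th,[(np.round(r['at'],1),round(r['confidence'],2),np.round(proj(c,r['at']))) for r in ctrl.spot_point('wrist',th)])
print('hole top',blob(t['frame'],(374,199),lo=5,r=10))
save(np.vstack([c['frame'],cv2.resize(t['frame'][185:235,330:397],(512,384)) if 0 else cv2.resize(t['frame'][180:230,345:412],(512,384),interpolation=cv2.INTER_CUBIC)]),'c.png',.78)
E
```

```text
clock: 3.3
eef_pos: [463.7, 208.9, 129.8]
tool_rot: [3.138, 0.002, -0.324]
force: [-0.6, -1.0, 0.1]
width: 85.8
rivet_seat [(array([465.8, 219.4,  33.4]), 0.81, array([253., 180.])), (array([578.7, 191.3,  23.9]), 0.56, array([378., 167.])), (array([358.6, 162.5,  16.7]), 0.51, array([176., 254.])), (array([724.9, 130.1,   3.7]), 0.19, array([509., 174.]))]
pin_top [(array([572.8, 196.7,  37.1]), 0.63, array([376., 168.])), (array([465.5, 220.2,  54. ]), 0.42, array([252., 186.]))]
used [(array([479.6, 284.7,  28.4]), 0.69, array([244., 103.]))]
plug [(array([445.1, 164.8,  32.7]), 0.57, array([251., 237.])), (array([478.4, 281.7,  31.9]), 0.37, array([244., 107.]))]
hole top (array([374.     , 199.34375]), np.int32(32), array([7, 6], dtype=int32))
```

View pics/c.png

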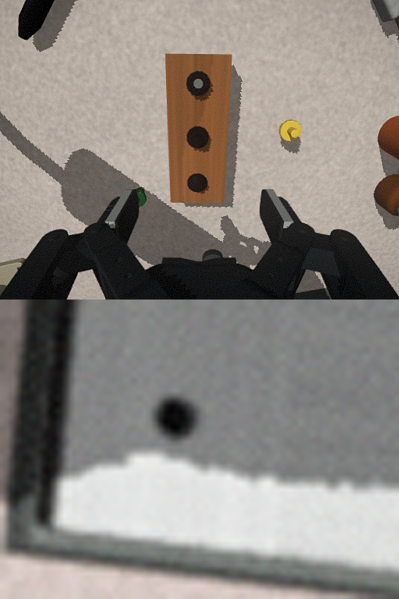

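```bash
python3 - <<'E'
from h import *
c=ctrl.get_image('wrist'); import pickle
print(blob(c['frame'],(253,176),k=.35)); pickle.dump(c,open('w1.pkl','wb'))
E
python3 -m creep '[{"hand":0.45,"travel":[-0.15,-1.2,2.5],"angular":[0,0,0]},{"hand":0.45,"travel":[-0.15,-1.2,4.5],"angular":[0,0,0]},{"hand":0.45,"travel":[-0.15,-1.2,5.5],"angular":[0,0,0]},{"hand":0.45,"travel":[-0.15,-1.2,5.5],"angular":[0,0,0]},{"hand":0.45,"travel":[-0.15,-1.2,5.5],"angular":[0,0,0]}]'
python3 - <<'E'
from h import *
c=ctrl.get_image('wrist'); import pickle; pickle.dump(c,open('w2.pkl','wb'))
for th in('rivet_seat','pin_top'):
    print(th,[(np.round(r['at'],1),round(r['confidence'],2),np.round(proj(c,r['at']))) for r in ctrl.spot_point('wrist',th)])
im=c['frame'].astype(float); im=np.clip(255*(im/255)**.5,0,255).astype(np.uint8)
save(im[100:300,150:350],'d.png',3)
print(ctrl.read_state()['eef_pos'])
E
```

```text
(array([259.04761905, 180.85714286]), np.int32(21), array([7, 9], dtype=int32))
clock: 4.2
eef_pos: [467.5, 221.1, 77.2]
tool_rot: [-3.142, -0.001, -0.325]
force: [-0.4, 0.0, -0.1]
width: 38.6
rivet_seat [(array([578.6, 193.3,  22.5]), 0.98, array([402., 198.])), (array([465.1, 220.5,  29. ]), 0.74, array([252., 214.]))]
pin_top [(array([467.3, 219.5,  53.9]), 0.57, array([255., 230.])), (array([573.7, 192.7,  38.2]), 0.51, array([406., 208.]))]
[467.8432514  221.36300781  77.66284366]
```

View pics/d.png

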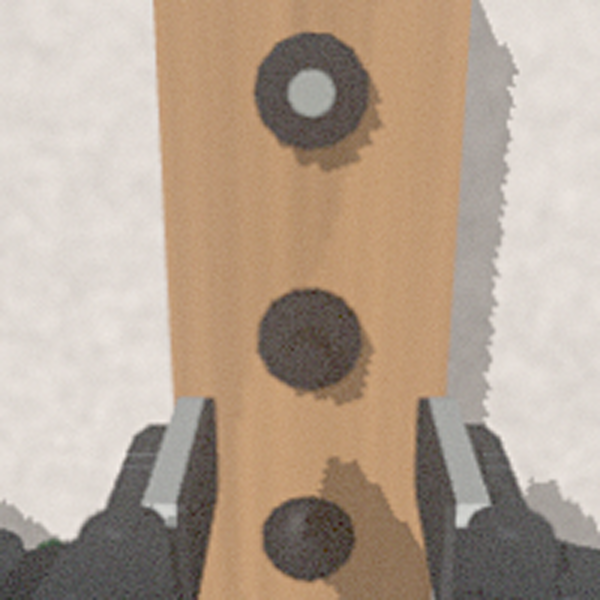

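The far part has a silver flush pin, so it is the used rivet. The near part has a domed highlight, so it is the plug. I'll boost the contrast on the middle one to confirm its pin.

```bash
python3 - <<'E'
from h import *
import pickle
c=pickle.load(open('w2.pkl','rb')); w=pickle.load(open('w1.pkl','rb'))
im=cv2.bilateralFilter(c['frame'],5,20,3).astype(float)
e=np.clip((im-15)*4,0,255).astype(np.uint8)[185:305,205:300]
s=ctrl.get_image('scene'); p=proj(s,[466,221,38]).astype(int)
f=np.clip((s['frame'][p[1]-30:p[1]+30,p[0]-45:p[0]+45].astype(float))*2.2,0,255).astype(np.uint8)
save(np.hstack([cv2.resize(e,(380,480),interpolation=cv2.INTER_CUBIC),cv2.resize(f,(400,480),interpolation=cv2.INTER_CUBIC)]),'e.png')
for q in (w,c):  # wood-mask head circle
    uv=proj(q,[466,221,33]); print(uv, proj(q,[466,221,36]),proj(q,[466,221,47]))
E
```

```text
[251.36543484 178.25805799] [251.3284549  179.21270309] [251.18535886 182.90834728]
[252.5564835  215.29065135] [252.52776591 216.99518947] [252.4153021  223.67638555]
```

View pics/e.png

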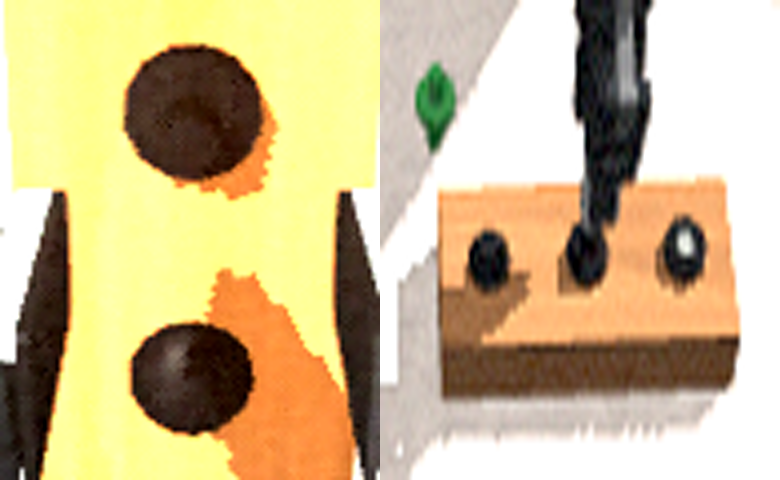

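```bash
python3 - <<'E'
from h import *
import pickle
rs=[]
for n,uv in (('w1',(253,177)),('w2',(253,213))):
    c=pickle.load(open(n+'.pkl','rb')); u,v=uv; r=24
    g=c['frame'][v-r:v+r+1,u-r:u+r+1,0]; m=(g<45).astype(np.uint8)
    m=cv2.morphologyEx(m,cv2.MORPH_OPEN,np.ones((3,3),np.uint8))
    k,l,st,ce=cv2.connectedComponentsWithStats(m); i=1+np.argmin([np.hypot(*(ce[j]-r)) for j in range(1,k)])
    p=ce[i]+[u-r,v-r]; print(n,p,st[i]); rs.append(ray(c,p)); print(onz(c,p,33))
print(tri(rs))
E
```

```text
w1 [251.77796902 176.09810671] [ 10  10  27  27 581]
[467.01402563 222.81280004  33.        ]
w2 [252.96009122 212.70581528] [  8   8  33  33 877]
[466.94728812 222.86726254  33.        ]
[466.95319857 222.76449026  32.77948069]
```

```bash
python3 -m creep '[{"hand":0.35,"travel":[-0.12,-0.11,1.5],"angular":[0,0,0]},{"hand":0.35,"travel":[-0.12,-0.11,3],"angular":[0,0,0]},{"hand":0.35,"travel":[-0.12,-0.11,3.8],"angular":[0,0,0]},{"hand":0.35,"travel":[-0.12,-0.11,3.8],"angular":[0,0,0]},{"hand":0.35,"travel":[-0.12,-0.11,3.8],"angular":[0,0,0]}]'
python3 -m creep '[{"hand":0,"travel":[0,0,0],"angular":[0,0,0]},{"hand":0,"travel":[0,0,0],"angular":[0,0,0]},{"hand":0,"travel":[0,0,0],"angular":[0,0,0]},{"hand":0,"travel":[0,0,0],"angular":[0,0,0]},{"hand":0,"travel":[0,0,0],"angular":[0,0,0]},{"hand":0,"travel":[0,0,0],"angular":[0,0,0]}]'
```

```text
clock: 4.9
eef_pos: [467.3, 222.9, 40.0]
tool_rot: [-3.14, -0.002, -0.325]
force: [-0.1, 0.1, -0.9]
width: 29.9
clock: 5.5
eef_pos: [467.9, 223.1, 40.7]
tool_rot: [-3.139, -0.003, -0.325]
force: [-0.5, 0.2, 5.9]
width: 5.5
```

```bash
python3 -m creep '[{"hand":0,"travel":[0,0,0],"angular":[0,0,0]},{"hand":0,"travel":[0,0,0],"angular":[0,0,0]}]'; python3 - <<'E'
from h import *
c=ctrl.get_image('wrist'); s=ctrl.get_image('scene'); st=ctrl.read_state(); print(st['eef_pos'],st['width'],st['force'])
p=proj(s,[466,221,38]).astype(int)
f=np.clip((s['frame'][p[1]-30:p[1]+30,p[0]-45:p[0]+45].astype(float))*2.2,0,255).astype(np.uint8)
e=np.clip((c['frame'].astype(float)-10)*3.5,0,255).astype(np.uint8)[200:320,205:300]
save(np.hstack([cv2.resize(e,(380,480),interpolation=cv2.INTER_CUBIC),cv2.resize(f,(400,480),interpolation=cv2.INTER_CUBIC)]),'f.png')
E
```

```text
clock: 5.7
eef_pos: [467.9, 223.2, 40.8]
tool_rot: [-3.139, -0.004, -0.325]
force: [-0.1, -0.2, -0.5]
width: 5.2
[467.90614198 223.12716166  40.76842787] 5.184386587321763 [-0.12608475 -0.51455644  2.31771893]
```

View pics/f.png

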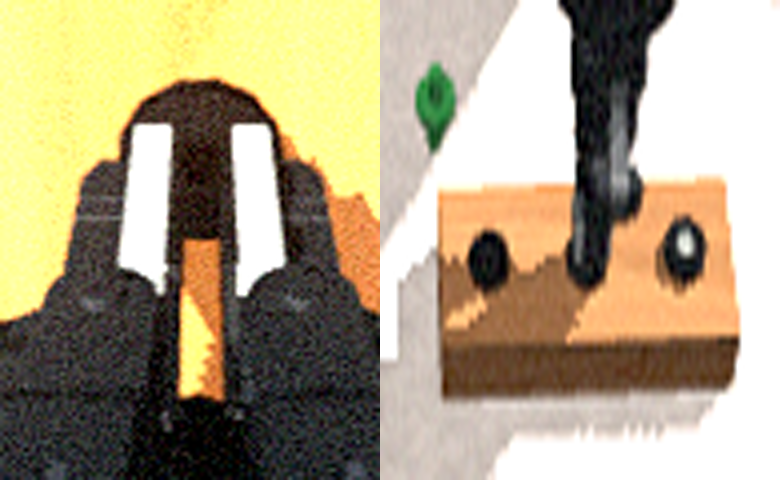

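```bash
python3 -m creep '[{"hand":0,"travel":[0,0,-0.3],"angular":[0,0,0]},{"hand":0,"travel":[0,0,-1],"angular":[0,0,0]},{"hand":0,"travel":[0,0,-2.5],"angular":[0,0,0]},{"hand":0,"travel":[0,0,-4],"angular":[0,0,0]},{"hand":0,"travel":[0,0,-5.5],"angular":[0,0,0]},{"hand":0,"travel":[0,0,-5.5],"angular":[0,0,0]}]'; python3 - <<'E'
from h import *
c=ctrl.get_image('wrist'); s=ctrl.get_image('scene'); st=ctrl.read_state(); print(st['eef_pos'],st['width'],st['force'])
for n in ('wrist','scene'):
  for t in ('rivet_seat','pin_top'): print(n,t,[(np.round(r['at'],1),round(r['confidence'],2)) for r in ctrl.spot_point(n,t)])
p=proj(s,[466,221,60]).astype(int)
f=np.clip((s['frame'][p[1]-40:p[1]+40,p[0]-35:p[0]+35].astype(float))*2.2,0,255).astype(np.uint8)
e=np.clip((c['frame'].astype(float)-10)*3.5,0,255).astype(np.uint8)[180:320,200:310]
save(np.hstack([cv2.resize(e,(380,480),interpolation=cv2.INTER_CUBIC),cv2.resize(f,(420,480),interpolation=cv2.INTER_CUBIC)]),'g.png')
E
```

```text
clock: 6.4
eef_pos: [468.9, 223.7, 97.8]
tool_rot: [-3.136, -0.006, -0.325]
force: [-0.1, 0.1, 0.8]
width: 5.2
[467.80625668 223.06143531  96.00402577] 5.372914905677633 [-0.846195   -0.2755762  -0.23386996]
wrist rivet_seat [(array([357.7, 160.9,  18.5]), 0.76), (array([467. , 224.3,  88.5]), 0.66), (array([579.4, 192.7,  22.2]), 0.64)]
wrist pin_top [(array([468.2, 220.3, 108.1]), 0.55), (array([573.7, 191.2,  39.4]), 0.45)]
scene rivet_seat [(array([356.4, 163.2,  19.5]), 0.52), (array([576.6, 192.2,  19. ]), 0.5), (array([468.5, 222.1,  86.1]), 0.45), (array([451. , 163.5,  26.9]), 0.34)]
scene pin_top []
```

View pics/g.png

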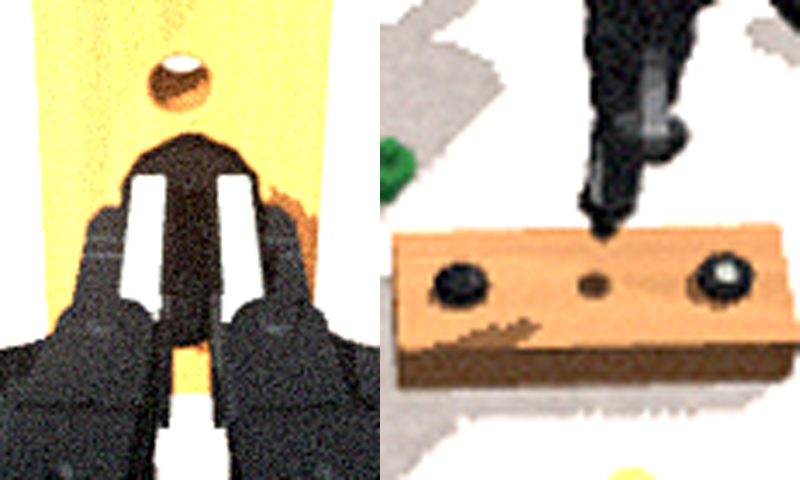

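Rivet is in hand: the tray hole is empty, and the used rivet and plug are untouched. Next I go over the cover, stopping 50 mm short of the hole to measure it with the wrist camera.

```bash
python3 -m creep '[{"hand":0,"travel":[0,0,-2.5],"angular":[0,0,0]},{"hand":0,"travel":[1,2,-5],"angular":[0,0,0]},{"hand":0,"travel":[2.7,5.6,-6.5],"angular":[0,0,0]},{"hand":0,"travel":[4.5,9.6,-6.5],"angular":[0,0,0]},{"hand":0,"travel":[6.4,13.6,-6.5],"angular":[0,0,0]},{"hand":0,"travel":[8.3,17.6,-6.5],"angular":[0,0,0]},{"hand":0,"travel":[10.2,21.6,-6.5],"angular":[0,0,0]},{"hand":0,"travel":[12.1,25.6,-6.5],"angular":[0,0,0]},{"hand":0,"travel":[14,29.6,-6.5],"angular":[0,0,0]},{"hand":0,"travel":[15.9,33.6,-6.5],"angular":[0,0,0]},{"hand":0,"travel":[17.5,37,-6.5],"angular":[0,0,0]},{"hand":0,"travel":[18.8,39.6,-6.5],"angular":[0,0,0]},{"hand":0,"travel":[18.8,39.6,-6.5],"angular":[0,0,0]},{"hand":0,"travel":[18.8,39.6,-6.5],"angular":[0,0,0]}]'; python3 - <<'E'
from h import *
import pickle
c=ctrl.get_image('wrist'); t=ctrl.get_image('top'); pickle.dump(c,open('w3.pkl','wb'))
print(ctrl.read_state()['eef_pos'])
uv=proj(c,[536,-165,64]); b=blob(c['frame'],uv,r=18,lo=8); print(uv,b,onz(c,b[0],64))
rt=ray(t,[374,199.34]); print('tri',tri([rt,ray(c,b[0])]))
print([(np.round(r['at'],1),round(r['confidence'],2)) for r in ctrl.spot_point('wrist','cover')])
save(c['frame'],'h.png')
E
```

```text
clock: 8.1
eef_pos: [518.1, -212.7, 159.2]
tool_rot: [-3.14, -0.001, -0.327]
force: [0.5, 0.5, -0.1]
width: 5.1
[ 518.50503329 -210.86939639  159.6410844 ]
[256.38702238 135.33787004] (array([256.32786885, 135.23497268]), np.int32(183), array([16, 15], dtype=int32)) [ 535.98010792 -164.90106191   64.        ]
tri [ 534.88961137 -166.87280203   54.70843567]
[(array([ 534.7, -168.3,   63.9]), 0.6)]
```

View pics/h.png

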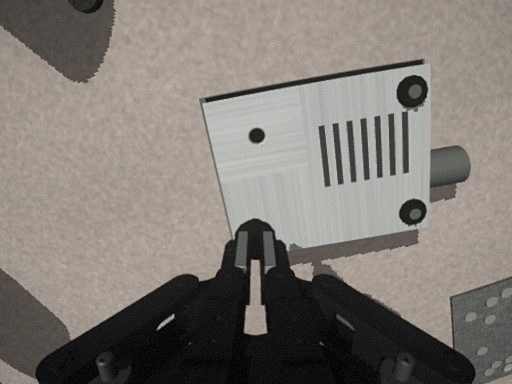

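```bash
python3 -m creep '[{"hand":0,"travel":[0,-1.2,1.5],"angular":[0,0,0]},{"hand":0,"travel":[0,-2.5,3],"angular":[0,0,0]},{"hand":0,"travel":[0,-2.5,3],"angular":[0,0,0]},{"hand":0,"travel":[0,-2.5,3],"angular":[0,0,0]},{"hand":0,"travel":[0,-2.5,3],"angular":[0,0,0]}]'; python3 - <<'E'
from h import *
import pickle
w=pickle.load(open('w3.pkl','rb')); c=ctrl.get_image('wrist'); t=ctrl.get_image('top'); pickle.dump(c,open('w4.pkl','wb'))
st=ctrl.read_state(); print(st['eef_pos'],st['tool_rot'])
bw=blob(w['frame'],(256,135),r=18,lo=8)[0]
uv=proj(c,[535.5,-166,62]); b=blob(c['frame'],uv,r=18,lo=8); print(uv,b,onz(c,b[0],64),onz(w,bw,64))
rs=[ray(w,bw),ray(c,b[0])]; h=tri(rs); print('wrist',h)
b0=dict(w); b0['origin']=[525.057,-122.186,393.129]; b0['orientation']=[2.81175585,4.738e-4,-.321147]
print('3 wrist',tri(rs+[ray(b0,(275.7,128.3))]),'b at 64',onz(b0,(275.7,128.3),64))
for n,q in(('top',t),('scene',ctrl.get_image('scene'))):
  print(n,[(np.round(r['at'],1),round(r['confidence'],2)) for r in ctrl.spot_point(n,'cover')])
g=np.clip(c['frame'].astype(float)*2,0,255).astype(np.uint8)
save(g[100:300,170:340],'i.png',3)
E
```

```text
clock: 8.75
eef_pos: [526.9, -187.5, 130.6]
tool_rot: [-3.14, -0.003, -0.323]
force: [0.4, -0.1, -0.2]
width: 5.5
[ 526.88475694 -187.76221385  130.62001988] [-3.13999805e+00 -2.93156768e-03 -3.23483703e-01]
[256.07159224 175.35950623] (array([256.03141361, 174.05235602]), np.int32(191), array([17, 15], dtype=int32)) [ 535.97374742 -164.43609365   64.        ] [ 535.98010792 -164.90106191   64.        ]
wrist [ 535.79396075 -165.27293974   60.96112987]
3 wrist [ 535.98550447 -165.26838687   61.7514329 ] b at 64 [ 536.20261075 -165.27354289   64.        ]
top [(array([ 535.8, -164. ,   60. ]), 0.7)]
scene [(array([ 533.7, -166.4,   67. ]), 0.86)]
```

View pics/i.png

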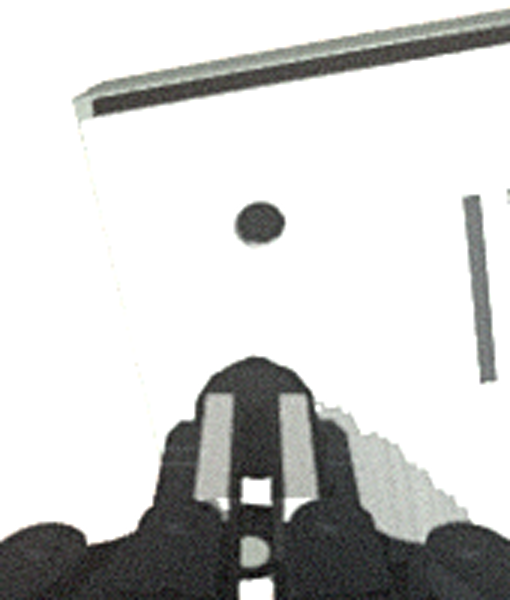

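```bash
python3 - <<'E'
from h import *
import pickle
from scipy.optimize import least_squares
for n in('w4','w3'):
    c=pickle.load(open(n+'.pkl','rb'));g=c['frame'].max(2).astype(float)
    # arc: for columns, first dark row going down
    pts=[]
    r0=(205,235) if n=='w4' else (200,240)
    for u in range(238,274):
        col=g[r0[0]:r0[1],u]; k=np.where(col<60)[0]
        if len(k): pts.append((u,r0[0]+k[0]-.5))
    pts=np.array(pts); print(n,c['cx'],[(int(a),b) for a,b in pts])
    pts=pts[(pts[:,1]<np.min(pts[:,1])+7)]
    tcp=np.array([526.8,-187.7,130.5]) if n=='w4' else np.array([518.4,-211.3,159.5])
    X=np.array([onz(c,p,tcp[2]-10.8) for p in pts])  # far lower rim of the head
    for dz in(10.8,4.8):
        X=np.array([onz(c,p,tcp[2]-dz) for p in pts])
        f=least_squares(lambda q:np.hypot(X[:,0]-q[0],X[:,1]-q[1])-13,tcp[:2]-[0,0],loss='soft_l1')
        d=f.x-tcp[:2]; Rm=np.array([[.948,-.318],[-.318,-.948]]); print(dz,f.x,'tool off',Rm@d,f.cost)
E
```

```text
w4 254.9747557174028 [(238, np.float64(228.5)), (239, np.float64(226.5)), (240, np.float64(225.5)), (241, np.float64(224.5)), (242, np.float64(223.5)), (243, np.float64(223.5)), (244, np.float64(222.5)), (245, np.float64(222.5)), (246, np.float64(221.5)), (247, np.float64(221.5)), (248, np.float64(220.5)), (249, np.float64(220.5)), (250, np.float64(219.5)), (251, np.float64(219.5)), (252, np.float64(218.5)), (253, np.float64(218.5)), (254, np.float64(218.5)), (255, np.float64(218.5)), (256, np.float64(218.5)), (257, np.float64(218.5)), (258, np.float64(219.5)), (259, np.float64(219.5)), (260, np.float64(220.5)), (261, np.float64(220.5)), (262, np.float64(221.5)), (263, np.float64(221.5)), (264, np.float64(221.5)), (265, np.float64(222.5)), (266, np.float64(222.5)), (267, np.float64(223.5)), (268, np.float64(223.5)), (269, np.float64(225.5)), (270, np.float64(226.5)), (271, np.float64(227.5)), (272, np.float64(228.5)), (273, np.float64(230.5))]
10.8 [ 526.75404948 -188.73381613] tool off [0.28519244 0.99466996] 2.1209273482173883
4.8 [ 527.62687177 -186.11786694] tool off [ 0.28075612
[... 464 characters left out ...]
8.5)), (254, np.float64(218.5)), (255, np.float64(218.5)), (256, np.float64(218.5)), (257, np.float64(218.5)), (258, np.float64(219.5)), (259, np.float64(219.5)), (260, np.float64(220.5)), (261, np.float64(220.5)), (262, np.float64(221.5)), (263, np.float64(221.5)), (264, np.float64(221.5)), (265, np.float64(222.5)), (266, np.float64(222.5)), (267, np.float64(223.5)), (268, np.float64(223.5)), (269, np.float64(224.5)), (270, np.float64(226.5)), (271, np.float64(227.5)), (272, np.float64(228.5)), (273, np.float64(229.5))]
10.8 [ 517.97114928 -213.83298168] tool off [0.39893769 2.53764116] 2.0376637717479023
4.8 [ 518.84446204 -211.22248885] tool off [ 0.39670147 -0.2148195 ] 2.150239931466995
```

```bash
python3 -m creep '[{"hand":0,"travel":[0.08,-1.2,0],"angular":[0,0,0]},{"hand":0,"travel":[0.16,-2.46,0.5],"angular":[0,0,0]},{"hand":0,"travel":[0.16,-2.46,1.5],"angular":[0,0,0]},{"hand":0,"travel":[0.16,-2.46,2.0],"angular":[0,0,0]},{"hand":0,"travel":[0.16,-2.46,2.0],"angular":[0,0,0]},{"hand":0,"travel":[0.16,-2.46,2.0],"angular":[0,0,0]}]'; python3 - <<'E'
from h import *
st=ctrl.read_state(); p=st['eef_pos']; print(p,st['tool_rot'],st['force'])
c=ctrl.get_image('wrist'); s=ctrl.get_image('scene'); t=ctrl.get_image('top')
print('target travel vs TCP est A (536.7,-165.2), B', tool(np.array([536.7,-165.2,p[2]])-p,st))
def crop(im,u,r=24): u=np.array(u).astype(int); return cv2.resize(np.clip(im['frame'][u[1]-r:u[1]+r,u[0]-r:u[0]+r].astype(float)*2.2,0,255).astype(np.uint8),(400,400),interpolation=cv2.INTER_CUBIC)
save(np.hstack([crop(s,proj(s,[536,-165,75]),28),cv2.resize(np.clip(c['frame'][150:290,180:320].astype(float)*2,0,255).astype(np.uint8),(400,400))]),'j.png')
E
```

```text
clock: 9.6
eef_pos: [535.7, -165.0, 109.9]
tool_rot: [-3.14, -0.001, -0.324]
force: [0.4, -0.9, -0.1]
width: 5.2
[ 535.73480615 -165.0285582   109.91081488] [-3.14014459e+00 -1.47729751e-03 -3.23819198e-01] [ 0.4101302  -0.94246286 -0.11582428]
target travel vs TCP est A (536.7,-165.2), B [ 0.09695799 -0.01445809  0.00016417]
```

View pics/j.png

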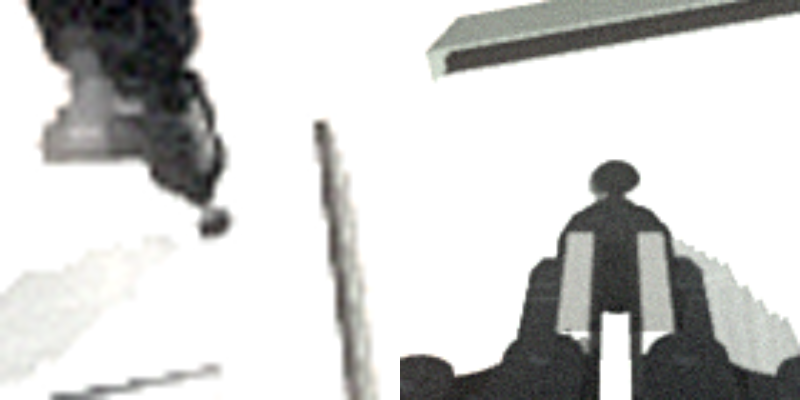

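```bash
python3 -m creep '[{"hand":0,"travel":[0.05,0,0.5],"angular":[0,0,0]},{"hand":0,"travel":[0.05,0,1.0],"angular":[0,0,0]},{"hand":0,"travel":[0.05,0,1.3],"angular":[0,0,0]},{"hand":0,"travel":[0.05,0,1.5],"angular":[0,0,0]},{"hand":0,"travel":[0.05,0,1.5],"angular":[0,0,0]}]'
python3 -m creep '[{"hand":0,"travel":[0,0,0.15],"angular":[0,0,0]},{"hand":0,"travel":[0,0,0.3],"angular":[0,0,0]},{"hand":0,"travel":[0,0,0.4],"angular":[0,0,0]},{"hand":0,"travel":[0,0,0.4],"angular":[0,0,0]}]'
python3 -m creep '[{"hand":0,"travel":[0,0,0.1],"angular":[0,0,0]},{"hand":0,"travel":[0,0,0.2],"angular":[0,0,0]},{"hand":0,"travel":[0,0,0.2],"angular":[0,0,0]}]'
```

```text
clock: 10.25
eef_pos: [536.4, -165.1, 95.1]
tool_rot: [-3.14, -0.002, -0.324]
force: [-0.5, 0.4, 0.0]
width: 5.5
clock: 10.65
eef_pos: [536.4, -165.1, 91.0]
tool_rot: [-3.14, -0.002, -0.324]
force: [0.5, -0.7, -0.9]
width: 5.5
clock: 10.95
eef_pos: [536.3, -165.1, 88.9]
tool_rot: [-3.14, -0.002, -0.324]
force: [-1.0, 0.6, -0.9]
width: 5.4
```

```bash
python3 -m creep '[{"hand":0,"travel":[0,0,0.1],"angular":[0,0,0]},{"hand":0,"travel":[0,0,0.2],"angular":[0,0,0]},{"hand":0,"travel":[0,0,0.3],"angular":[0,0,0]},{"hand":0,"travel":[0,0,0.3],"angular":[0,0,0]}]'
python3 -m creep '[{"hand":0,"travel":[0,0,0.1],"angular":[0,0,0]},{"hand":0,"travel":[0,0,0.2],"angular":[0,0,0]},{"hand":0,"travel":[0,0,0.3],"angular":[0,0,0]},{"hand":0,"travel":[0,0,0.3],"angular":[0,0,0]}]'
python3 -m creep '[{"hand":0,"travel":[0,0,0.1],"angular":[0,0,0]},{"hand":0,"travel":[0,0,0.2],"angular":[0,0,0]},{"hand":0,"travel":[0,0,0.3],"angular":[0,0,0]},{"hand":0,"travel":[0,0,0.3],"angular":[0,0,0]}]'
```

```text
clock: 11.35
eef_pos: [536.2, -165.1, 85.7]
tool_rot: [-3.14, -0.001, -0.324]
force: [-0.5, -0.3, -0.8]
width: 5.2
clock: 11.75
eef_pos: [536.0, -165.1, 82.5]
tool_rot: [-3.14, -0.001, -0.324]
force: [0.6, 0.1, -0.8]
width: 5.5
clock: 12.15
eef_pos: [536.0, -165.0, 79.4]
tool_rot: [-3.14, -0.001, -0.324]
force: [-0.0, -0.3, 0.1]
width: 5.3
```

Tip is about 12 mm below the cover top with no force, so it is in the hole. I'll go on slowly until the head contacts.

```bash
python3 -m creep '[{"hand":0,"travel":[0,0,0.1],"angular":[0,0,0]},{"hand":0,"travel":[0,0,0.2],"angular":[0,0,0]},{"hand":0,"travel":[0,0,0.25],"angular":[0,0,0]},{"hand":0,"travel":[0,0,0.25],"angular":[0,0,0]}]'
for i in 1 2 3; do :; done
python3 -m creep '[{"hand":0,"travel":[0,0,0.05],"angular":[0,0,0]},{"hand":0,"travel":[0,0,0.1],"angular":[0,0,0]},{"hand":0,"travel":[0,0,0.15],"angular":[0,0,0]},{"hand":0,"travel":[0,0,0.15],"angular":[0,0,0]}]'
python3 -m creep '[{"hand":0,"travel":[0,0,0.05],"angular":[0,0,0]},{"hand":0,"travel":[0,0,0.1],"angular":[0,0,0]},{"hand":0,"travel":[0,0,0.1],"angular":[0,0,0]}]'
```

```text
clock: 12.55
eef_pos: [535.9, -165.0, 76.8]
tool_rot: [-3.14, -0.001, -0.324]
force: [0.5, -0.3, -0.7]
width: 5.2
clock: 12.95
eef_pos: [535.9, -165.0, 75.4]
tool_rot: [-3.14, -0.001, -0.324]
force: [-0.4, 0.4, 2.0]
width: 5.5
clock: 13.25
eef_pos: [535.9, -165.0, 74.5]
tool_rot: [-3.14, -0.001, -0.324]
force: [0.2, 0.1, 3.3]
width: 5.6
```

```bash
python3 -m creep '[{"hand":0,"travel":[0,0,0.05],"angular":[0,0,0]},{"hand":0,"travel":[0,0,0.1],"angular":[0,0,0]},{"hand":0,"travel":[0,0,0.1],"angular":[0,0,0]}]'
python3 -m creep '[{"hand":0,"travel":[0,0,0.05],"angular":[0,0,0]},{"hand":0,"travel":[0,0,0.1],"angular":[0,0,0]},{"hand":0,"travel":[0,0,0.1],"angular":[0,0,0]}]'
```

```text
clock: 13.55
eef_pos: [535.9, -165.0, 73.7]
tool_rot: [-3.14, -0.001, -0.324]
force: [-1.6, 1.2, 4.8]
width: 5.2
clock: 13.85
eef_pos: [536.0, -165.0, 73.3]
tool_rot: [-3.14, -0.001, -0.324]
force: [-2.8, 1.2, 10.0]
width: 5.5
```

```bash
python3 -m creep '[{"hand":0,"travel":[0,0,-0.02],"angular":[0,0,0]},{"hand":0,"travel":[0,0,-0.02],"angular":[0,0,0]},{"hand":0,"travel":[0,0,-0.02],"angular":[0,0,0]},{"hand":0,"travel":[0,0,-0.02],"angular":[0,0,0]}]'
python3 -m creep '[{"hand":0.35,"travel":[0,0,0],"angular":[0,0,0]},{"hand":0.35,"travel":[0,0,0],"angular":[0,0,0]},{"hand":0.35,"travel":[0,0,0],"angular":[0,0,0]},{"hand":0.35,"travel":[0,0,0],"angular":[0,0,0]},{"hand":0.35,"travel":[0,0,0],"angular":[0,0,0]}]'
python3 -m creep '[{"hand":0.35,"travel":[0,0,-0.7],"angular":[0,0,0]},{"hand":0.35,"travel":[0,0,-2],"angular":[0,0,0]},{"hand":0.35,"travel":[0,0,-3.5],"angular":[0,0,0]},{"hand":0.35,"travel":[0,0,-3.5],"angular":[0,0,0]},{"hand":0.35,"travel":[0,0,-3.5],"angular":[0,0,0]}]'
python3 - <<'E'
from h import *
st=ctrl.read_state(); print(st['eef_pos'],st['force'])
c=ctrl.get_image('wrist'); s=ctrl.get_image('scene')
for n in ('wrist','scene','top'):
  if n=='top': ctrl.get_image('top')
  for t in ('rivet_seat','pin_top','cover'): print(n,t,[(np.round(r['at'],1),round(r['confidence'],2)) for r in ctrl.spot_point(n,t) if r['at'][1]<0])
def crop(im,u,r=24): u=np.array(u).astype(int); return cv2.resize(np.clip(im['frame'][u[1]-r:u[1]+r,u[0]-r:u[0]+r].astype(float)*2.2,0,255).astype(np.uint8),(400,400),interpolation=cv2.INTER_CUBIC)
save(np.hstack([crop(s,proj(s,[536,-165,70]),24),crop(c,proj(c,[536,-165,68]),45)]),'k.png')
E
```

```text
clock: 14.25
eef_pos: [536.0, -165.0, 73.6]
tool_rot: [-3.14, -0.001, -0.324]
force: [-1.1, 0.1, 5.1]
width: 5.2
clock: 14.75
eef_pos: [535.9, -165.0, 73.4]
tool_rot: [-3.14, -0.001, -0.324]
force: [-0.2, -0.4, 0.5]
width: 29.7
clock: 15.25
eef_pos: [536.3, -165.2, 109.2]
tool_rot: [-3.14, -0.002, -0.324]
force: [-1.3, 0.1, -0.1]
width: 29.4
[ 536.28773807 -165.17805215  109.23610049] [-1.27486993  0.09865832 -0.14713661]
wrist rivet_seat [(array([ 534.4, -169.6,   64.2]), 0.68)]
wrist pin_top [(array([ 533.8, -167.2,   83.7]), 0.46)]
wrist cover [(array([ 533.4, -168.3,   60.9]), 0.76)]
scene rivet_seat [(array([ 536.7, -167.3,   63.2]), 0.39)]
scene pin_top [(array([ 535.5, -168.3,   60.6]), 0.73)]
scene cover [(array([ 533.1, -166.1,   62.7]), 0.64), (array([ 539.1, -166.2,   63.4]), 0.54)]
top rivet_seat [(array([ 528.6, -165.5,   62.9]), 0.38)]
top pin_top [(array([ 536.3, -162.2,   80.7]), 0.43)]
top cover [(array([ 536.9, -164.1,   60.4]), 0.83)]
```

View pics/k.png

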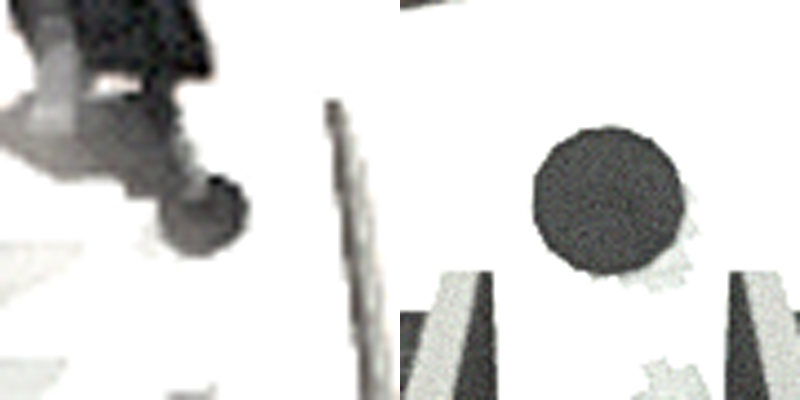

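```bash
python3 -m creep '[{"hand":0,"travel":[0,0,0],"angular":[0,0,0]},{"hand":0,"travel":[0,0,0],"angular":[0,0,0]},{"hand":0,"travel":[0,0,0],"angular":[0,0,0]},{"hand":0,"travel":[0,0,0],"angular":[0,0,0]},{"hand":0,"travel":[-0.02,0,1],"angular":[0,0,0]},{"hand":0,"travel":[-0.02,0,2],"angular":[0,0,0]},{"hand":0,"travel":[-0.02,0,2.4],"angular":[0,0,0]},{"hand":0,"travel":[-0.02,0,2.4],"angular":[0,0,0]}]'
python3 -m creep '[{"hand":0,"travel":[0,0,0.1],"angular":[0,0,0]},{"hand":0,"travel":[0,0,0.2],"angular":[0,0,0]},{"hand":0,"travel":[0,0,0.3],"angular":[0,0,0]},{"hand":0,"travel":[0,0,0.3],"angular":[0,0,0]}]'
```

```text
clock: 16.65
eef_pos: [534.9, -164.7, 83.1]
tool_rot: [-3.141, 0.002, -0.324]
force: [-0.6, -0.4, 0.6]
width: -0.0
clock: 17.05
eef_pos: [535.0, -164.7, 80.4]
tool_rot: [-3.141, 0.001, -0.324]
force: [-0.3, -1.1, 0.5]
width: -0.2
```

```bash
python3 -m creep '[{"hand":0,"travel":[0,0,0.05],"angular":[0,0,0]},{"hand":0,"travel":[0,0,0.1],"angular":[0,0,0]},{"hand":0,"travel":[0,0,0.1],"angular":[0,0,0]}]'
python3 -m creep '[{"hand":0,"travel":[0,0,0.05],"angular":[0,0,0]},{"hand":0,"travel":[0,0,0.1],"angular":[0,0,0]},{"hand":0,"travel":[0,0,0.1],"angular":[0,0,0]}]'
```

```text
clock: 17.35
eef_pos: [535.0, -164.7, 80.0]
tool_rot: [-3.141, 0.001, -0.324]
force: [-2.3, -0.7, 5.8]
width: -0.1
clock: 17.65
eef_pos: [535.1, -164.7, 79.8]
tool_rot: [-3.141, 0.001, -0.324]
force: [-2.2, 0.2, 9.4]
width: -0.4
```

```bash
python3 -m creep '[{"hand":0,"travel":[0,0,0.05],"angular":[0,0,0]},{"hand":0,"travel":[0,0,0.1],"angular":[0,0,0]},{"hand":0,"travel":[0,0,0.15],"angular":[0,0,0]},{"hand":0,"travel":[0,0,0.15],"angular":[0,0,0]}]'
python3 -m creep '[{"hand":0,"travel":[0,0,0.05],"angular":[0,0,0]},{"hand":0,"travel":[0,0,0.1],"angular":[0,0,0]},{"hand":0,"travel":[0,0,0.15],"angular":[0,0,0]},{"hand":0,"travel":[0,0,0.15],"angular":[0,0,0]}]'
```

```text
clock: 18.05
eef_pos: [535.1, -164.7, 79.3]
tool_rot: [-3.141, 0.0, -0.324]
force: [-2.9, 1.9, 10.8]
width: -0.0
clock: 18.45
eef_pos: [535.1, -164.7, 78.9]
tool_rot: [3.142, -0.0, -0.324]
force: [-2.8, -0.3, 10.9]
width: 0.1
```

```bash
python3 -m creep '[{"hand":0,"travel":[0,0,0.1],"angular":[0,0,0]},{"hand":0,"travel":[0,0,0.15],"angular":[0,0,0]},{"hand":0,"travel":[0,0,0.2],"angular":[0,0,0]},{"hand":0,"travel":[0,0,0.25],"angular":[0,0,0]},{"hand":0,"travel":[0,0,0.3],"angular":[0,0,0]},{"hand":0,"travel":[0,0,0.35],"angular":[0,0,0]},{"hand":0,"travel":[0,0,0.4],"angular":[0,0,0]}]'
python3 -m creep '[{"hand":0,"travel":[0,0,0.15],"angular":[0,0,0]},{"hand":0,"travel":[0,0,0.2],"angular":[0,0,0]},{"hand":0,"travel":[0,0,0.25],"angular":[0,0,0]},{"hand":0,"travel":[0,0,0.3],"angular":[0,0,0]},{"hand":0,"travel":[0,0,0.35],"angular":[0,0,0]},{"hand":0,"travel":[0,0,0.4],"angular":[0,0,0]}]'
```

```text
clock: 19.15
eef_pos: [535.1, -164.7, 76.0]
tool_rot: [3.141, -0.001, -0.324]
force: [-2.8, -0.0, 12.3]
width: 0.1
clock: 19.75
eef_pos: [535.1, -164.7, 73.1]
tool_rot: [3.141, -0.001, -0.324]
force: [-2.5, 1.3, 11.8]
width: -0.1
```

```bash
python3 -m creep '[{"hand":0,"travel":[0,0,0.15],"angular":[0,0,0]},{"hand":0,"travel":[0,0,0.2],"angular":[0,0,0]},{"hand":0,"travel":[0,0,0.25],"angular":[0,0,0]},{"hand":0,"travel":[0,0,0.3],"angular":[0,0,0]},{"hand":0,"travel":[0,0,0.35],"angular":[0,0,0]}]'
python3 -m creep '[{"hand":0,"travel":[0,0,0.1],"angular":[0,0,0]},{"hand":0,"travel":[0,0,0.15],"angular":[0,0,0]},{"hand":0,"travel":[0,0,0.18],"angular":[0,0,0]},{"hand":0,"travel":[0,0,0.2],"angular":[0,0,0]}]'
```

```text
clock: 20.25
eef_pos: [535.1, -164.7, 70.7]
tool_rot: [3.14, -0.002, -0.324]
force: [-3.8, 1.0, 11.6]
width: 0.2
clock: 20.65
eef_pos: [535.1, -164.7, 69.8]
tool_rot: [3.14, -0.002, -0.324]
force: [-2.0, 0.8, 11.7]
width: -0.1
```

```bash
python3 -m creep '[{"hand":0,"travel":[0,0,0.1],"angular":[0,0,0]},{"hand":0,"travel":[0,0,0.15],"angular":[0,0,0]},{"hand":0,"travel":[0,0,0.18],"angular":[0,0,0]},{"hand":0,"travel":[0,0,0.18],"angular":[0,0,0]}]'
python3 -m creep '[{"hand":0,"travel":[0,0,0.1],"angular":[0,0,0]},{"hand":0,"travel":[0,0,0.15],"angular":[0,0,0]},{"hand":0,"travel":[0,0,0.15],"angular":[0,0,0]}]'
```

```text
clock: 21.05
eef_pos: [535.1, -164.7, 69.1]
tool_rot: [3.14, -0.002, -0.324]
force: [-3.0, 0.1, 10.9]
width: -0.2
clock: 21.35
eef_pos: [535.1, -164.7, 68.7]
tool_rot: [3.139, -0.003, -0.324]
force: [-3.2, 0.5, 11.3]
width: 0.0
```

```bash
python3 -m creep '[{"hand":0,"travel":[0,0,0.1],"angular":[0,0,0]},{"hand":0,"travel":[0,0,0.15],"angular":[0,0,0]},{"hand":0,"travel":[0,0,0.15],"angular":[0,0,0]}]'
python3 -m creep '[{"hand":0,"travel":[0,0,0.1],"angular":[0,0,0]},{"hand":0,"travel":[0,0,0.15],"angular":[0,0,0]},{"hand":0,"travel":[0,0,0.15],"angular":[0,0,0]}]'
```

```text
clock: 21.65
eef_pos: [535.1, -164.7, 68.4]
tool_rot: [3.139, -0.003, -0.324]
force: [-3.7, 1.1, 12.7]
width: -0.0
clock: 21.95
eef_pos: [535.1, -164.7, 68.2]
tool_rot: [3.139, -0.004, -0.324]
force: [-3.8, 0.2, 13.9]
width: -0.3
```

```bash
python3 -m creep '[{"hand":0,"travel":[0,0,0.1],"angular":[0,0,0]},{"hand":0,"travel":[0,0,0.18],"angular":[0,0,0]},{"hand":0,"travel":[0,0,0.18],"angular":[0,0,0]},{"hand":0,"travel":[0,0,0.18],"angular":[0,0,0]}]'
```

```text
clock: 22.35
eef_pos: [535.1, -164.7, 68.0]
tool_rot: [3.138, -0.004, -0.324]
force: [-4.0, 1.5, 15.5]
width: 0.0
```

Force climbs past 15 N with almost no travel, so the pin is at its end stop. Backing off and checking.

```bash
python3 -m creep '[{"hand":0,"travel":[0,0,-0.3],"angular":[0,0,0]},{"hand":0,"travel":[0,0,-1.5],"angular":[0,0,0]},{"hand":0,"travel":[0,0.5,-3.5],"angular":[0,0,0]},{"hand":0,"travel":[0,2.5,-6],"angular":[0,0,0]},{"hand":0,"travel":[0,5,-8],"angular":[0,0,0]},{"hand":0,"travel":[0,5,-8],"angular":[0,0,0]},{"hand":0,"travel":[0,5,-8],"angular":[0,0,0]}]'
python3 - <<'E'
from h import *
st=ctrl.read_state(); print(st['eef_pos'],st['force'])
c=ctrl.get_image('wrist'); s=ctrl.get_image('scene')
for n in ('wrist','scene'):
  for t in ('rivet_seat','pin_top','used','cover'): print(n,t,[(np.round(r['at'],1),round(r['confidence'],2)) for r in ctrl.spot_point(n,t) if r['at'][1]<0])
def crop(im,u,r=24): u=np.array(u).astype(int); return cv2.resize(np.clip(im['frame'][u[1]-r:u[1]+r,u[0]-r:u[0]+r].astype(float)*2.6,0,255).astype(np.uint8),(400,400),interpolation=cv2.INTER_CUBIC)
g=crop(c,proj(c,[536,-165,65]),35)
save(np.hstack([crop(s,proj(s,[536,-165,67]),30),g]),'l.png')
u=proj(c,[536,-165,65]).astype(int); m=(c['frame'][u[1]-30:u[1]+30,u[0]-30:u[0]+30].max(2)<70).astype(np.uint8)
k,l,stt,ce=cv2.connectedComponentsWithStats(m); i=1+np.argmax(stt[1:,4]); p=ce[i]+u-30; print(stt[i],onz(c,p,65.5))
E
```

```text
clock: 23.05
eef_pos: [519.1, -212.3, 148.9]
tool_rot: [3.138, -0.006, -0.326]
force: [-0.1, 0.0, 0.4]
width: 0.2
[ 519.06465252 -212.28362643  148.89096093] [-0.05895355  0.00304686  0.35610793]
wrist rivet_seat [(array([ 532.7, -166.9,   66.4]), 0.57)]
wrist pin_top [(array([ 532.5, -168.5,   71.6]), 0.49)]
wrist used []
wrist cover [(array([ 532.7, -168.5,   60.4]), 0.59)]
scene rivet_seat [(array([ 537. , -167.3,   64.4]), 0.41)]
scene pin_top []
scene used []
scene cover [(array([ 531.7, -166.3,   61.3]), 0.9)]
[ 16  16  31  32 754] [ 535.96917357 -165.85005584   65.5       ]
```

View pics/l.png

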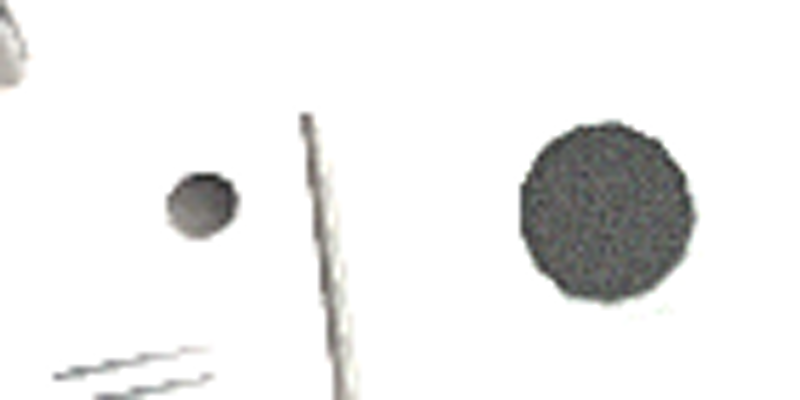

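The rivet shows as a clean flat round head with no pin shadow, centred within about 1 mm of the hole, and nothing is touching it. Handing in.

```bash
python3 -c "
from cell import ctrl
print(ctrl.finish_job())"
```

```text
the job is handed in; nothing more can be done
None
```

I seated the new push rivet in the cover's open hole with its pin up, pressed the pin to its end stop, let go and handed the job in. That took about 23 s of the 46 s; no verdict was given.

- **Seating:** I gripped the rivet by its pin in the tray's middle hole and lowered it into the open hole with no force on the way in. The head met the cover at a cover height of about 64 mm, and the gasket sank about 1–2 mm. The push read about 10 N at most, below what moves the pin.
- **Pressing:** the shut fingers met the pin top about 18 mm above the head's underside. It slid some 12 mm at 11–12 N, then stopped. The highest reading was 15.5 N, under the 25 N limit.
- **Last check:** the head shows flat and round with no pin shadow. The wrist camera puts it at (536.0, -165.9), within 1 mm of the hole I had measured at about (535.8, -165.5), and nothing touches it.

**Disagreements:**
- The networks' height for the finished pin top was 71.6 mm (confidence 0.49), while the finger height at the end stop was 68.0 mm. I trusted the end-stop force.
- The gripper width read 5.2 mm on the 10 mm pin because the tips splayed, but the hold was firm.
- I did not measure the used rivet, plug, buff, cup, jar and brush again at the end. The arm did not work near any of them except the two in the tray, and both were in place after the lift.

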